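Slide the top drawer front off the pile

ROBOT

A 6-joint arm with a two-finger parallel gripper is mounted at the origin on the work surface. World frame = base frame: x ahead of the robot, y to its left, z up, the work surface at z = 0. Lengths are in m, angles in rad, forces in N, time in s.
With the tool pointing down it reaches from about 0.3 to 0.85 m from the base axis. Payload 5.4 kg.
Tool frame: the origin (TCP) lies midway between the tips of the shut fingers; the grasp point (between the pads) lies r.hold_point_z behind it (r.hold_point_z is the distance from the TCP to the grasp point, in m); z points along the fingers, y is the line along which they close (so a half turn about z gives the same grasp; the last joint's range is limited). The gripper opens to 85 mm and grips with 20 to 120 N. Pads are 22 mm wide; open, the fingers measure 114 mm over their backs; the gripper's body (76 mm by 85 mm) begins 54 mm behind the grasp point. The pads swing forward as they close: fully open they stand 13 mm farther back than shut.
Start: joints at [-1.512, 0.158, 1.597, -0, 1.386, -0.21], TCP at [0.153, -0.554, 0.231] pointing down, gripper open.
Joint ranges: [-2.91, 2.91], [-0.94, 2.29], [0.18, 2.7], [-1.29, 4.43], [0.17, 2.64], [-3, 3]. Speed limits (rad/s): [2.57, 2.57, 3.14, 3.14, 3.14, 3.14].

INTERFACE

Orientations are given as a unit quaternion [x, y, z, w].
In Python, from cell import get_state, cams, r gives the robot as it stands. The module is installed in compiled form; this text tells all that it offers.
- The arm moves only by the tool servo_tool, never from a script. Its arguments are lists of equal length, an entry for each row: "travel": the shift along the world's x, y, z in m, a list of three; "turn": the turn about the world's z in degrees; "claw": the closure, from -1 (fully open) to 1 (shut), so that 0 is half open. In form: {"travel": [[dx, dy, dz], ...], "turn": [turn, ...], "claw": [claw, ...]}. A call has 1 to 20 rows; each row shifts and turns the commanded pose from where the row before left it; what a row does not reach is not made up. A row lasts 1/12 s, in which the tool goes at most 41.7 mm and 7.16 degrees, less where a joint would pass 70% of its speed; a pose out of reach is approached as far as the arm can. A call with a gripper value outside its range is refused whole. The fingers move at their own pace and stop on an object; "squeeze" is the grip in N (left out, the last holds). Time passes only in rows, so rows that do not move let the fingers close. It gives the time, the measured TCP pose, the force, the opening and the grip force at its end, in the units of the state.
- get_state(): the state, without advancing time (a new reading comes with each control period).
- cams.snapshot(name): name is "scene" or "top" or "wrist"; returns (picture, depth): 480x640x3 uint8, red, green, blue; 480x640 float32, m along the optical axis (not along the pixel's ray), 0 where there is no reading.
- cams.calibration(name): a dict with "fx", "fy", "cx", "cy" (pixels), "distortion" ([k1, k2, p1, p2, k3] as OpenCV has them; the pictures are not rectified), "extrinsics" (4x4, takes a point from world to camera coordinates). Camera axes: x right, y up, looking along -z (the intrinsics and any distortion apply to the point x, -y, -z); pixel columns grow to the right and rows downward; lengths in m; the calibration is good to about 2 mm. A picture is of the moment at which its call begins: read the wrist's pose just before it. calibration takes no time and is no camera call; for the wrist camera it gives the pose at the moment of the call.
- r.finish_job(): hands the job in; it is judged then, once.
The state is a dict: "time": time; "joint_pos": joint angles; "joint_velocities": joint speeds; "joint_efforts": joint torques, N m; "tcp_pos": TCP position; "ee_rot": TCP orientation; "ft_force": force on the tool from outside, world axes, zero at the start; "ft_torque": the same for the moment, N m; "finger_gap": finger opening in m; "gripper_force": force on a finger pad.
Only numpy, scipy, OpenCV 4.12 (cv2) and the standard library are available. Lean on these libraries where they do the work, as an engineer would, in place of code of your own. Each camera call takes 0.05 s, during which the arm holds its last target. There are 200 camera calls.

TASK

Take hold of the brass bar of the grey drawer front on top of the grey pile and slide the front sideways off the pile onto the cork-topped block beside it; let it rest on the pile as it slides, and never raise it more than about a centimetre. Leave it lying flat, central and square on the cork, long sides the same way, and let go. Do not shift the grey front underneath or the white drawer front on the other pile.

Things in the scene. Friction and masses are not known exactly. Their poses are not given: they have to be found in the camera images.
- grey_front: Mid-grey drawer front with a brass bar handle, face up on the grey pile: 200 (its x) x 140 (y) x 18 mm thick, 0.3 to 0.6 kg. Origin: centre of its underside, z up, 45 mm above the worktop at the start. The bar lies over the centre along x: 70 long, 12 wide, 12 high, its mid-height 44 mm above the origin, 20 mm free under it but for two thin posts 24 mm either side of centre.
- spare: The slightly lighter grey drawer front just below it: same size, 200 x 140 x 18 mm, but no handle; loose, on a fixed oak board 240 x 160 x 27 mm. Origin at the centre of its underside, 27 mm above the worktop. It must stay where it is.
- rest: Fixed plywood block with a cork top, to receive the grey front: 240 (its x) x 160 (its y) x 42 mm high, so the cork is 3 mm lower than the face the grey front starts on. Origin: centre of its underside, on the worktop. The grey pile is beside its +y or -y long side, centres about 200 mm apart, turned by up to 10 degrees, with an empty gap of about 40 mm.
- white_front: A white drawer front with the same size and the same brass bar, loose, on top of the white pile at the block's other long side; its underside is 45 mm above the worktop. To be left alone.
Things that resemble listed ones, but are neither listed nor needed, are in the scene too. Of the things like the grey_front, leave any that is red; of the rest the larger one is meant.

How it is judged:
By the outcome, as a careful person would: the job done as asked, in the order asked, and still so for the second after the job is handed in, with the robot touching nothing.
It also fails if it takes over 32 s, if anything falls off the work surface, if the arm or the gripper's body presses on something with over 40 N, if the wrist force passes 120 N, or if a joint passes its speed limit or range.

## Working session

There is one attempt and no reset: what is moved stays moved. The work goes in short steps, Python scripts to look and compute and a tool call to move; the robot and the scene stay as the last step left them, time stands still between calls to the robot, and variables do not carry over. Pictures are saved under pics/ and viewed, at most 10 in all, crops included, and the job is handed in when it is done.

Besides the shell and the picture viewer there is one more tool, called after "Emit:" as name(argument=value, ...) on one line, values as JSON. servo_tool: Moves the arm, as the interface text tells. Its arguments: {"type":"object","properties":{"travel":{"type":"array"},"turn":{"type":"array"},"claw":{"type":"array"},"squeeze":{"type":"number"}},"required":["travel","turn","claw"]}

```bash
mkdir -p pics; cat > h.py <<'E'
import numpy as np, cv2
from cell import get_state, cams, r
def pts(name, depth, cal=None):
    c=cal or cams.calibration(name); K=np.array([[c['fx'],0,c['cx']],[0,c['fy'],c['cy']],[0,0,1.]])
    v,u=np.mgrid[0:480,0:640]; uv=np.stack([u,v],-1).reshape(-1,1,2).astype(np.float64)
    n=cv2.undistortPoints(uv,K,np.array(c['distortion'],float)).reshape(480,640,2)
    P=np.stack([n[...,0]*depth,-n[...,1]*depth,-depth,np.ones_like(depth)],-1)
    return (P@np.linalg.inv(np.array(c['extrinsics'])).T)[...,:3]
E
python3 - <<'E'
from h import *
for n in ('top','scene'):
    p,d=cams.snapshot(n); cv2.imwrite(f'pics/{n}0.png',p[...,::-1]); np.savez(f'{n}0.npz',p=p,d=d)
    print(n,np.linalg.inv(cams.calibration(n)['extrinsics'])[:3].round(3).tolist())
s=get_state(); print(s['time'],s['tcp_pos'],s['ee_rot'],s['finger_gap'],r.hold_point_z)
E
```

```text
top [[-0.03, 0.999, -0.035, 0.338], [-0.999, -0.031, -0.022, 0.116], [-0.023, 0.035, 0.999, 1.051]]
scene [[0.13, -0.586, 0.8, 1.236], [0.991, 0.094, -0.092, 0.022], [-0.021, 0.805, 0.593, 0.715]]
0.1 [ 0.15267137 -0.55379312  0.23041217] [ 9.90983387e-01  1.33982020e-01  7.46590924e-05 -8.59710427e-04] 0.08550276533101611 0.0187
```

View pics/top0.png

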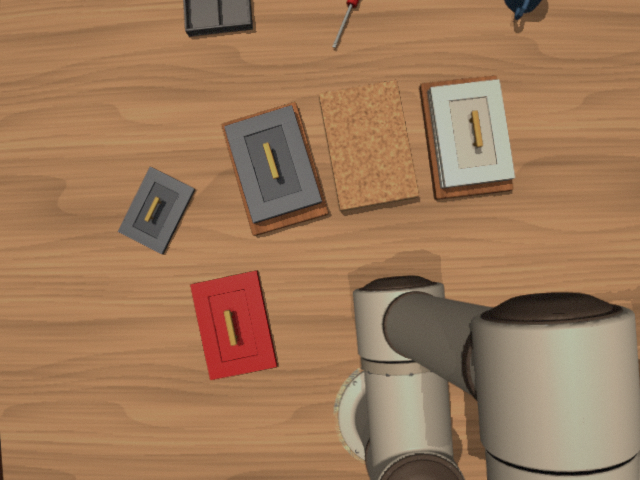

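View pics/scene0.png

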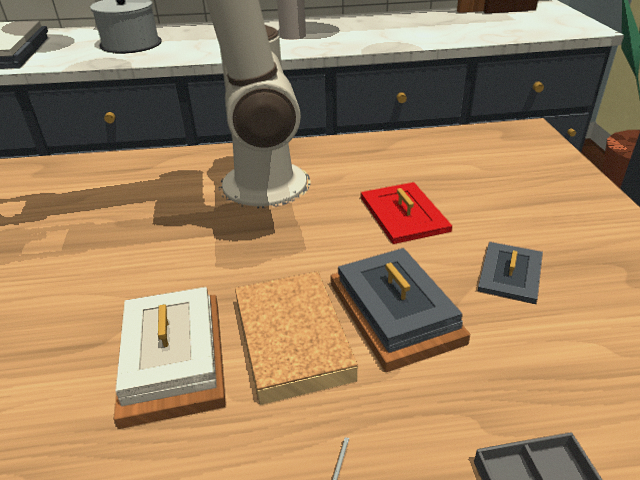

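Top view: the candidates are the large grey front on the pile at (272,162), the small grey one at (157,210) and the red one at (233,325). Red is excluded and the larger of the greys, which lies on the pile beside the cork block (370,147), fits. The white pile is at (470,135). Next I'll measure and take the confirming crop.

```bash
python3 - <<'E'
from h import *
def rect(P,m,nm):
    k=cv2.morphologyEx(m.astype(np.uint8),cv2.MORPH_OPEN,np.ones((3,3)))
    n,l,s,_=cv2.connectedComponentsWithStats(k); 
    if n<2: print(nm,'none');return
    i=1+s[1:,4].argmax(); q=P[l==i]; 
    (c,w,a)=cv2.minAreaRect((q[:,:2]*1000).astype(np.float32))
    if w[0]<w[1]: w=w[::-1]; a+=90
    print(nm,'c',np.round(c,1),'size',np.round(w,1),'long-axis deg',round((a+90)%180-90,2),'z',np.round(np.median(q[:,2])*1000,1),len(q))
for n in ('top','scene'):
    z=np.load(n+'0.npz'); p=z['p']; P=pts(n,z['d'].astype(float)); Z=P[...,2]
    hsv=cv2.cvtColor(p,cv2.COLOR_RGB2HSV); H,S,V=[hsv[...,i].astype(int) for i in range(3)]
    box=(P[...,0]>.3)&(P[...,0]<.75)&(P[...,1]<.5)&(P[...,1]>-.25)
    g=box&(Z>.055)&(Z<.072)
    print(n); 
    rect(P,g&(S<90)&(V<140),'grey')
    rect(P,box&(Z>.034)&(Z<.05)&(H>8)&(H<25)&(S>60),'cork')
    rect(P,g&(S<60)&(V>150),'white')
    rect(P,box&(Z>.085)&(Z<.105)&(P[...,1]>.12),'bar')
    if n=='top': cv2.imwrite('pics/crop1.png',cv2.resize(p[70:260,100:440,::-1],None,fx=2.3,fy=2.3,interpolation=cv2.INTER_CUBIC))
    else: cv2.imwrite('pics/crop2.png',cv2.resize(p[230:380,220:480,::-1],None,fx=3,fy=3,interpolation=cv2.INTER_CUBIC))
E
```

```text
top
grey c [513.2 220. ] size [199.8 141. ] long-axis deg 15.51 z 62.1 6907
cork c [549.5  29.1] size [240.3 160. ] long-axis deg 8.39 z 42.2 9415
white c [ 563.  -174.6] size [199.4 140.4] long-axis deg 5.85 z 62.1 6331
bar c [513.5 219.6] size [69.  12.2] long-axis deg 15.72 z 94.9 237
scene
grey c [519.2 221.2] size [203.6 141.9] long-axis deg 15.26 z 62.0 5958
cork c [553.1  30.6] size [243.5 159.8] long-axis deg 8.48 z 42.0 9787
white c [ 566.7 -172.9] size [204.2 140.2] long-axis deg 5.91 z 62.5 7366
bar c [518.3 220.3] size [72.2 13.2] long-axis deg 16.1 z 93.8 274
```

View pics/crop1.png

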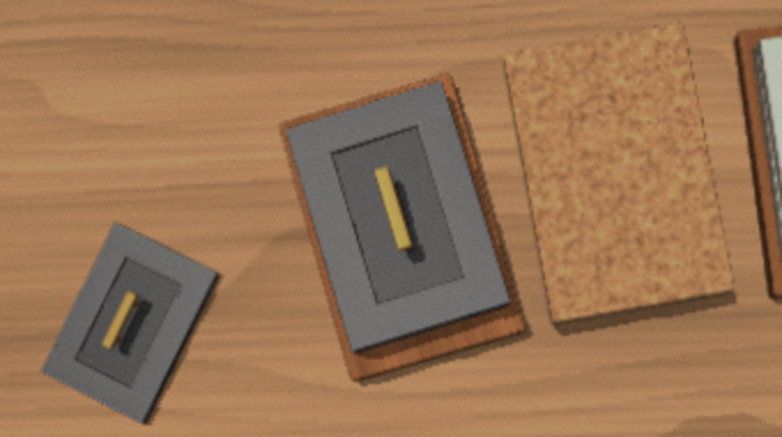

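The enlarged crop confirms it: the large grey front with the brass bar (crop 393,208) lies on its oak pile left of the cork. The small grey one (130,320) is the decoy. I'm approaching now.

Emit:
servo_tool(travel=[[0.025,0.03,0],[0.025,0.03,0],[0.025,0.03,0],[0.025,0.03,0],[0.025,0.03,0],[0.025,0.03,0],[0.025,0.03,0],[0.025,0.03,0],[0.025,0.03,0],[0.025,0.03,0],[0.025,0.03,0],[0.025,0.03,0],[0.005,0.035,0],[0.005,0.035,0],[0.005,0.035,0],[0.005,0.035,0],[0.005,0.035,0],[0.005,0.035,0]], turn=[0,0,0,0,0,0,0,0,0,0,0,0,0,0,0,0,0,0], claw=[-1,-1,-1,-1,-1,-1,-1,-1,-1,-1,-1,-1,-1,-1,-1,-1,-1,-1])

```text
time: 1.6
tcp_pos: [0.4823, 0.0175, 0.231]
ee_rot: [0.991, 0.134, -0.0, -0.0]
ft_force: [0.9, 0.1, -0.5]
finger_gap: 0.0853
gripper_force: 0.0
```

Emit:
servo_tool(travel=[[0.005,0.03,-0.008],[0.005,0.03,-0.008],[0.005,0.03,-0.008],[0.005,0.03,-0.008],[0.005,0.03,-0.008],[0.005,0.03,-0.008],[0.003,0.023,-0.004],[0,0,0],[0,0,0]], turn=[0,0,0,0,0,0,0,0,0], claw=[-1,-1,-1,-1,-1,-1,-1,-1,-1])

```text
time: 2.35
tcp_pos: [0.515, 0.2193, 0.1784]
ee_rot: [0.991, 0.135, -0.001, 0.0]
ft_force: [-0.4, 0.3, -0.0]
finger_gap: 0.0855
gripper_force: 0.0
```

```bash
python3 - <<'E'
from h import *
s=get_state(); c=cams.calibration('wrist'); p,d=cams.snapshot('wrist'); cv2.imwrite('pics/w1.png',p[...,::-1])
print(s['time'],s['tcp_pos'].round(4),s['ee_rot'].round(4),s['joint_pos'].round(2))
P=pts('wrist',d.astype(float),c); Z=P[...,2]; hsv=cv2.cvtColor(p,cv2.COLOR_RGB2HSV).astype(int)
m=(hsv[...,0]>12)&(hsv[...,0]<32)&(hsv[...,1]>90)&(Z>.085)&(Z<.105)&(d>0)
k=cv2.morphologyEx(m.astype(np.uint8),cv2.MORPH_OPEN,np.ones((3,3)))
q=P[k>0]; v,u=np.nonzero(k); print(len(q),u.min(),u.max(),v.min(),v.max())
if len(q): print(cv2.minAreaRect((q[:,:2]*1000).astype(np.float32)),np.median(q[:,2]))
E
```

```text
2.35 [0.515  0.2193 0.1784] [ 9.908e-01  1.351e-01 -9.000e-04  2.000e-04] [ 0.19  0.17  1.7  -0.    1.28  1.49]
2081 313 332 184 292
((514.9038696289062, 219.6453857421875), (69.92510223388672, 11.906486511230469), 15.833457946777344) 0.09574194684949758
```

View pics/w1.png

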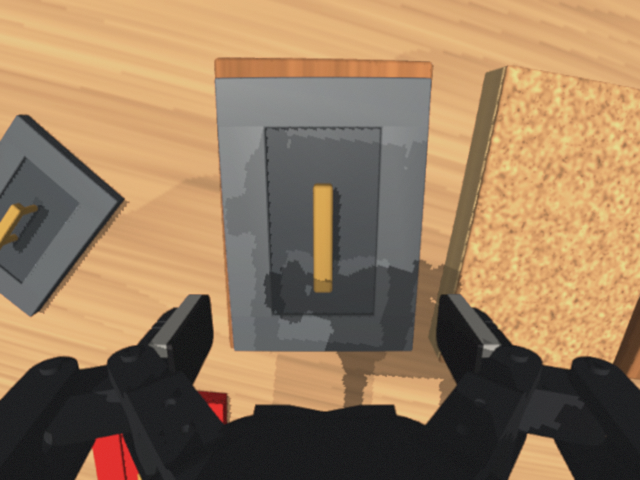

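Wrist view: the bar at (322,238) is centred between the fingers and aligned with them, and the measured centre agrees to 0.5 mm. I'm going down to grip it.

Emit:
servo_tool(travel=[[0,0,-0.02],[0,0,-0.02],[0,0,-0.02],[0,0,-0.02],[0,0,-0.015],[0,0,-0.008],[0,0,-0.005],[0,0,0],[0,0,0]], turn=[0.2,0,0,0,0,0,0,0,0], claw=[-1,-1,-1,-1,-1,-1,-1,-1,-1])

```text
time: 3.15
tcp_pos: [0.5164, 0.2183, 0.0722]
ee_rot: [0.991, 0.135, 0.001, 0.0]
ft_force: [0.2, -0.1, 0.6]
finger_gap: 0.0854
gripper_force: 0.0
```

Emit:
servo_tool(travel=[[0,0,0],[0,0,0],[0,0,0],[0,0,0],[0,0,0],[0,0,0],[0,0,0],[0,0,0],[0,0,0],[0,0,0],[0,0,0],[0,0,0]], turn=[0,0,0,0,0,0,0,0,0,0,0,0], claw=[0,0.4,0.6,1,1,1,1,1,1,1,1,1], squeeze=50)

```text
time: 4.15
tcp_pos: [0.5158, 0.219, 0.0716]
ee_rot: [0.991, 0.136, 0.0, -0.0]
ft_force: [-1.7, 2.9, 4.1]
finger_gap: 0.0107
gripper_force: 50.2
```

Emit:
servo_tool(travel=[[0,0,0.0005],[0,0,0],[0,0,0]], turn=[0,0,0], claw=[1,1,1])

```text
time: 4.4
tcp_pos: [0.5157, 0.2187, 0.0716]
ee_rot: [0.991, 0.136, 0.0, -0.0]
ft_force: [0.1, 3.7, 0.9]
finger_gap: 0.011
gripper_force: 49.7
```

```bash
python3 - <<'E'
from h import *
s=get_state();print(s['tcp_pos'].round(4),s['ft_force'].round(2),s['ft_torque'].round(2))
E
```

```text
[0.5157 0.2187 0.0716] [0.11 3.73 0.87] [ 0.5  -0.06 -0.08]
```

Emit:
servo_tool(travel=[[0.0005,-0.003,0],[0.001,-0.006,0],[0.0015,-0.0075,0],[0.0015,-0.0075,0],[0.0015,-0.0075,0],[0.0015,-0.0075,0],[0.0015,-0.0075,0],[0.001,-0.0055,0],[0,0,0]], turn=[0,0,0,0,0,0,0,0,0], claw=[1,1,1,1,1,1,1,1,1])

```text
time: 5.15
tcp_pos: [0.5259, 0.1647, 0.0716]
ee_rot: [0.991, 0.135, -0.0, 0.001]
ft_force: [0.5, -3.5, 1.0]
finger_gap: 0.0109
gripper_force: 49.6
```

```bash
python3 - <<'E'
from h import *
s=get_state();print(s['tcp_pos'].round(4),s['ft_force'].round(2),s['ft_torque'].round(2))
p,d=cams.snapshot('scene'); cv2.imwrite('pics/s2.png',cv2.resize(p[200:400,200:500,::-1],None,fx=2.6,fy=2.6))
E
```

```text
[0.5259 0.1647 0.0716] [ 0.53 -3.51  0.96] [-0.46 -0.05 -0.01]
```

View pics/s2.png

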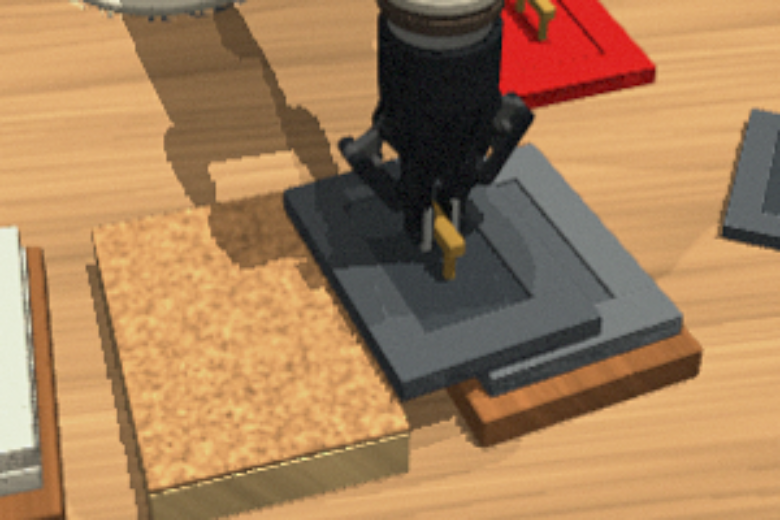

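The front has slid about 54 mm flat, with the spare and board unmoved. I'm continuing, with the turn spread over the rows.

Emit:
servo_tool(travel=[[0.0005,-0.003,0],[0.001,-0.006,0],[0.0015,-0.0075,0],[0.0015,-0.0075,0],[0.0015,-0.0075,0],[0.0015,-0.0075,0],[0.0015,-0.0075,0],[0.0015,-0.0075,0],[0.0015,-0.0075,0],[0.0015,-0.0075,0],[0.0015,-0.0075,0],[0.0015,-0.0075,0],[0.0015,-0.0075,0],[0.0015,-0.0075,0],[0.0015,-0.0075,0],[0.0015,-0.0075,0],[0.0015,-0.0075,0],[0.001,-0.006,0],[0.0005,-0.0035,0],[0,0,0]], turn=[0,-0.4,-0.4,-0.4,-0.4,-0.4,-0.4,-0.4,-0.4,-0.4,-0.4,-0.4,-0.4,-0.4,-0.4,-0.4,-0.4,-0.4,-0.4,0], claw=[1,1,1,1,1,1,1,1,1,1,1,1,1,1,1,1,1,1,1,1])

```text
time: 6.87
tcp_pos: [0.5514, 0.0349, 0.0719]
ee_rot: [0.997, 0.073, 0.0, 0.0]
ft_force: [0.4, 0.2, -5.4]
finger_gap: 0.0113
gripper_force: 49.0
```

```bash
cat > m.py <<'E'
from h import *
import sys
s=get_state();print(s['time'],s['tcp_pos'].round(4),s['ft_force'].round(2),s['ft_torque'].round(2))
for n in ('top','scene'):
    p,d=cams.snapshot(n); P=pts(n,d.astype(float)); Z=P[...,2]
    hsv=cv2.cvtColor(p,cv2.COLOR_RGB2HSV).astype(int)
    cv2.imwrite(f'pics/{n}_{sys.argv[1]}.png',p[...,::-1])
    m=(hsv[...,1]<90)&(hsv[...,2]<150)&(Z>.050)&(Z<.075)&(P[...,0]>.4)&(P[...,0]<.7)&(P[...,1]<.13)&(P[...,1]>-.07)
    k=cv2.morphologyEx(m.astype(np.uint8),cv2.MORPH_OPEN,np.ones((3,3)))
    l,st=cv2.connectedComponentsWithStats(k)[1:3]; q=P[l==1+st[1:,4].argmax()]
    pl=np.linalg.lstsq(np.c_[q[:,:2]-q[:,:2].mean(0),np.ones(len(q))],q[:,2],rcond=None)[0]
    print(n,cv2.minAreaRect((q[:,:2]*1000).astype(np.float32)),len(q),'tilt deg',np.degrees(pl[:2]).round(2),'z',pl[2].round(4))
    m=(hsv[...,1]<90)&(hsv[...,2]<150)&(Z>.036)&(Z<.05)&(P[...,0]>.38)&(P[...,0]<.66)&(P[...,1]>.13)&(P[...,1]<.34)
    q=P[cv2.morphologyEx(m.astype(np.uint8),cv2.MORPH_OPEN,np.ones((3,3)))>0]
    if len(q): print('spare',cv2.minAreaRect((q[:,:2]*1000).astype(np.float32)),len(q))
E
python3 m.py a
```

```text
6.8667 [0.5514 0.0349 0.0719] [ 0.43  0.21 -5.37] [-0.    0.03  0.03]
top ((602.7349243164062, 101.59072875976562), (76.05538177490234, 21.3688907623291), 7.930784702301025) 338 tilt deg [ 0.21 -2.35] z 0.0632
spare ((513.1083984375, 222.69920349121094), (200.46141052246094, 140.27810668945312), 15.568666458129883) 6937
scene ((553.5107421875, 36.19801330566406), (204.67410278320312, 139.88375854492188), 8.36434268951416) 5815 tilt deg [-0.18 -0.13] z 0.0613
spare ((517.3896484375, 223.51596069335938), (203.92864990234375, 142.08303833007812), 15.65823745727539) 6339
```

Emit:
servo_tool(travel=[[0,-0.002,0],[0,-0.002,0],[0,-0.002,0],[0,0,0],[0,0,-0.001],[0,0,-0.001],[0,0,-0.0005],[0,0,0],[0,0,0]], turn=[0,0,0,0,0,0,0,0,0], claw=[1,1,1,1,1,1,1,1,1])

```text
time: 7.72
tcp_pos: [0.5511, 0.0297, 0.0692]
ee_rot: [0.997, 0.073, -0.0, -0.0]
ft_force: [0.1, 0.5, -4.4]
finger_gap: 0.0108
gripper_force: 49.0
```

```bash
python3 m.py b
```

```text
7.7167 [0.5511 0.0297 0.0692] [ 0.06  0.47 -4.4 ] [ 0.03 -0.01 -0.  ]
top ((600.8059692382812, 94.77389526367188), (79.61881256103516, 24.403406143188477), 8.416399955749512) 383 tilt deg [ 0.22 -1.55] z 0.0605
spare ((513.1040649414062, 222.65988159179688), (200.45840454101562, 140.48513793945312), 15.483738899230957) 6904
scene ((553.8426513671875, 30.59894561767578), (203.01524353027344, 139.85162353515625), 8.444674491882324) 5701 tilt deg [ 0.09 -0.19] z 0.0589
spare ((518.2741088867188, 224.1881561279297), (202.7440643310547, 142.3533172607422), 15.43477725982666) 6335
```

Emit:
servo_tool(travel=[[0,0,-0.0005],[0,0,0],[0,0,0]], turn=[0,0,0], claw=[1,1,1])

```text
time: 8.07
tcp_pos: [0.5512, 0.0297, 0.0688]
ee_rot: [0.997, 0.073, -0.0, -0.0]
ft_force: [0.1, 0.0, -4.4]
finger_gap: 0.0109
gripper_force: 49.0
```

Emit:
servo_tool(travel=[[0,0,-0.0005],[0,0,0],[0,0,0]], turn=[0,0,0], claw=[1,1,1])

```text
time: 8.32
tcp_pos: [0.5512, 0.0296, 0.0686]
ee_rot: [0.997, 0.073, 0.0, 0.0]
ft_force: [-2.3, 0.5, -0.7]
finger_gap: 0.0108
gripper_force: 49.5
```

The front now rests on the cork. I'm letting go and rising clear.

Emit:
servo_tool(travel=[[0,0,0],[0,0,0],[0,0,0],[0,0,0],[0,0,0],[0,0,0],[0,0,0],[0,0,0.01],[0,0,0.02],[0,0,0.03],[0,0,0.03],[0,0,0.03],[0,0,0.03],[0,0,0]], turn=[0,0,0,0,0,0,0,0,0,0,0,0,0,0], claw=[0.6,0.4,0.2,0,0,0,0,0,0,0,0,0,0,0])

```text
time: 9.48
tcp_pos: [0.555, 0.0291, 0.2267]
ee_rot: [0.997, 0.073, 0.006, 0.002]
ft_force: [0.1, -0.9, 0.9]
finger_gap: 0.0429
gripper_force: 0.0
```

Emit:
servo_tool(travel=[[-0.03,0,0.02],[-0.03,0,0.02],[-0.03,0,0.02],[-0.03,0,0.02],[-0.03,0,0],[-0.03,0,0],[-0.01,0,0],[0,0,0]], turn=[0,0,0,0,0,0,0,0], claw=[0,0,0,0,0,0,0,0])

```text
time: 10.15
tcp_pos: [0.3598, 0.0298, 0.2989]
ee_rot: [0.997, 0.073, 0.001, 0.0]
ft_force: [0.0, -0.0, 0.6]
finger_gap: 0.0428
gripper_force: 0.0
```

```bash
python3 m.py c
```

```text
10.15 [0.3598 0.0298 0.2989] [ 0.03 -0.03  0.57] [0.   0.   0.03]
top ((549.410400390625, 29.047672271728516), (199.99737548828125, 139.78277587890625), 8.179911613464355) 5611 tilt deg [0.14 0.1 ] z 0.0587
spare ((513.443603515625, 222.73960876464844), (200.26808166503906, 140.49131774902344), 15.285341262817383) 6913
scene ((553.2674560546875, 30.617904663085938), (204.53619384765625, 140.25244140625), 8.416182518005371) 6930 tilt deg [-0.03 -0.  ] z 0.0584
spare ((517.9738159179688, 223.80862426757812), (204.0971221923828, 141.6350860595703), 15.340364456176758) 6340
```

View pics/scene_c.png

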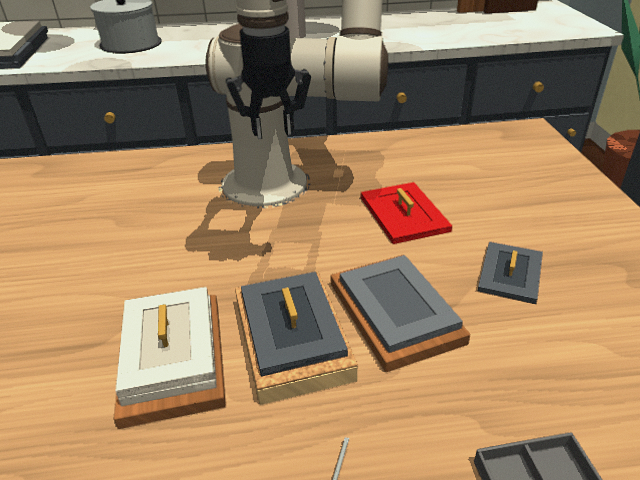

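The scene shows the grey front flat on the cork at (295,322), within about 0.2 mm and 0.2° of the cork's centre and heading in both cameras. The spare (400,305) and the white front (165,345) look to be in place.

```bash
python3 -c "
from cell import r
print(r.finish_job())"
```

```text
the job is handed in; nothing more can be done
None
```

The grey front was slid onto the cork block and let go: it lies flat, about 0.2 mm and 0.2° off central and square, the white front untouched and the spare not visibly shifted (I had no starting pose for it), and the job was handed in at about 10 s.

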